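Register the long clasp bar in the jig corner

TASK

Two brass bag-clasp bars lie loose on the aluminium jig plate. Slide the longer one flat along the plate until its long edge rests along the back fence (the long steel strip on the side away from the robot) and its end rests against the side stop (the short steel strip at the robot's left), so that it sits square in that corner. Do not lift it off the plate, and leave the shorter bar where it is.

Things in the scene. Friction and masses are not known exactly. Their poses are not given: they have to be found in the camera images.
- bar: The longer flat brass bar: 32 mm along its x, 100 mm along its y, 14 mm thick, about 0.4 kg, with a dark hole near each end. Origin at the centre of its underside. It lies loose and flat on the jig plate, its long axis (y) within 15 degrees of the jig's y.
- short_bar: The shorter brass bar, a bystander: 32 mm along its x, 60 mm along its y, 14 mm thick, otherwise like the longer one and lying beside it on the jig plate, further left or further right. Origin at the centre of its underside.
- jig: The fixed jig: aluminium plate 240 (x) by 370 (y) by 12 mm, origin at the centre of its underside, on the bench. x points away from the robot, y to its left, turned up to 17 degrees. Two dark steel strips, 20 mm wide, stand 12 mm above the plate (screw heads 3 mm more): back fence, y -155 to +175 mm, inner face at x = +85 mm; side stop, x 0 to +85 mm, inner face at y = +155 mm.
- corner (a point): The inside corner where the inner faces of back fence and side stop meet, on the plate's top surface (12 mm above the bench): x = +85, y = +155 mm in the jig's frame. The seated bar's centre lies 16 mm towards the robot and 50 mm to the right of it, along the jig's axes.
There are look-alikes about, which are no part of the job. Leave any purple or red look-alike of the bar alone.

How it is judged:
By the outcome, as a careful person would: the job done as asked, in the order asked, and still so for the second after the job is handed in, with the robot touching nothing.
It also fails if it takes over 42 s, if anything falls off the work surface, if the arm or the gripper's body presses on something with over 40 N, if the wrist force passes 120 N, or if a joint passes its speed limit or range.

ROBOT

A 6-joint arm with a two-finger parallel gripper is mounted at the origin on the work surface. World frame = base frame: x ahead of the robot, y to its left, z up, the work surface at z = 0. Lengths are in mm, angles in rad, forces in N, time in s.
With the tool pointing down it reaches from about 275 to 1000 mm from the base axis. Payload 8.4 kg.
Tool frame: the origin (TCP) lies midway between the tips of the shut fingers; the grasp point (between the pads) lies 19 mm behind it; z points along the fingers, x is the direction in which the jaws open and shut, and the axes are right-handed (so a half turn about z gives the same grasp; the last joint's range is limited). The gripper opens to 85 mm and grips with 20 to 120 N. Pads are 22 mm wide; open, the fingers measure 114 mm over their backs; the gripper's body (76 mm by 85 mm) begins 54 mm behind the grasp point. The pads swing forward as they close: fully open they stand 13 mm farther back than shut.
Start: joints at [-1.182, 0.353, 1.633, -0, 1.155, -0.002], TCP at [238.079, -577.881, 231.281] pointing down, gripper open.
Joint ranges: [-2.63, 2.63], [-0.92, 2.1], [0.06, 2.66], [-1.3, 4.44], [0, 2.69], [-3.02, 3.02]. Speed limits (rad/s): [2.22, 2.22, 2.79, 3.14, 3.14, 3.14].

INTERFACE

Orientations are given as [roll, pitch, yaw] about the fixed x, y, z axes, in that order (R = Rz(yaw) Ry(pitch) Rx(roll)).
In Python, from rig import sense, grab_frame, camera_model, job gives the robot as it stands.
- The arm moves only by the tool arm_command, never from a script. Its argument "plan" is a list of rows, each an object with "translation": the shift along the tool's x, y, z in cm, a list of three; "twist": the turn about the tool's z in rad; "gripper": the opening, from 0 (shut) to 1 (fully open). A call has exactly 5 rows; each row is the pose to reach, as a shift and turn from the pose measured when the call began, along the tool's axes at that moment; what a row does not reach only later rows make up. A row lasts 1/12 s, in which the tool goes at most 41.7 mm and 7.16 degrees, less where a joint would pass 70% of its speed; a pose out of reach is approached as far as the arm can. A call with a gripper value outside its range is refused whole. The fingers move at their own pace and stop on an object; "squeeze" is the grip in N (left out, the last holds). Time passes only in rows, so rows that repeat a pose let the fingers close, or fill a call up. It gives the time, the measured TCP pose, the force and the opening at its end, in the units of the state.
- sense(): the state, without advancing time (a new reading comes with each control period).
- grab_frame(name): name is "side" or "top" or "wrist"; returns the picture (480x640x3 uint8, blue, green, red); there is no depth.
- camera_model(name): a dict with "fx", "fy", "cx", "cy" (pixels), "dist_coeffs" ([k1, k2, p1, p2, k3] as OpenCV has them; the pictures are not rectified), "pose" (4x4, takes a point from camera to world coordinates). Camera axes: x right, y down, z forward; pixel columns grow to the right and rows downward; lengths in mm; the calibration is good to about 2 mm. A picture is of the moment at which its call begins: read the wrist's pose just before it. camera_model takes no time and is no camera call; for the wrist camera it gives the pose at the moment of the call.
- job.sign_off(): hands the job in, once; it reports no verdict.
The state is a dict: "clock": time; "qpos": joint angles; "qvel": joint speeds; "joint_efforts": joint torques, N m; "eef_pos": TCP position; "tcp_rot": TCP orientation; "contact_force": force on the tool from outside, world axes, zero at the start; "wrist_torque": the same for the moment, N m; "opening": opening from 0.0 (shut) to 1.0 (fully open).
Only numpy, scipy, OpenCV 4.12 (cv2) and the standard library are available. Lean on these libraries where they do the work, as an engineer would, in place of code of your own. Each camera call takes 0.05 s, during which the arm holds its last target.

## Working session

There is one attempt and no reset: what is moved stays moved. The work goes in short steps, Python scripts to look and compute and a tool call to move; the robot and the scene stay as the last step left them, time stands still between calls to the robot, and variables do not carry over. Pictures are saved under pics/ and viewed, and the job is handed in when it is done.

Besides the shell and the picture viewer there is one more tool, called after "Request:" as name(argument=value, ...), one argument or row to a line, values as JSON. arm_command: Moves the arm, as the interface text tells. Its arguments: {"type":"object","properties":{"plan":{"type":"array","items":{"type":"object","properties":{"translation":{"type":"array","items":{"type":"number"}},"twist":{"type":"number"},"gripper":{"type":"number"}}}},"squeeze":{"type":"number"}},"required":["plan"]}

```bash
mkdir -p pics; ls
python3 - <<'E'
from rig import sense, grab_frame, camera_model, job
import cv2
print(sense())
for n in ("side","top"):
    cv2.imwrite(f"pics/{n}0.png",grab_frame(n)); m=camera_model(n); print(n,{k:m[k] for k in m})
E
```

```text
pics
{'clock': 0.0, 'qpos': array([-1.18239129e+00,  3.53632435e-01,  1.63414272e+00, -4.11329081e-06,
        1.15521052e+00, -2.39885885e-03]), 'qvel': array([-0.00096285,  0.00082983,  0.00091912,  0.00105584,  0.00120772,
        0.00024282]), 'joint_efforts': array([-2.42853464e-03, -6.05253482e+01, -3.42067838e+01, -1.54900708e-04,
        9.49464535e-03,  9.46552490e-07]), 'eef_pos': array([ 237.89859079, -577.4293    ,  230.56782941]), 'tcp_rot': array([ 3.14159223e+00,  1.39302453e-03, -1.17999077e+00]), 'contact_force': array([-0.28709403, -0.45159324,  0.05337255]), 'wrist_torque': array([ 0.02591293, -0.02367703,  0.01238286]), 'opening': 1.0003451669873211}
side {'fx': 462.2338063398409, 'fy': 462.2338063398409, 'cx': 318.44253296325405, 'cy': 239.40241330889825, 'dist_coeffs': array([-0.01098026,  0.        ,  0.        ,  0.        ,  0.        ]), 'pose': array([[ 9.89294802e-01, -6.80439152e-02,  1.29096169e-01,
         4.23109415e+02],
       [-1.45930633e-01, -4.59988583e-01,  8.75850874e-01,
        -8.49719030e+02],
       [-2.13558771e-04, -8.85313803e-01, -4.64994006e-01,
         4.76284402e+02],
       [ 0.00000000e+00,  0.00000000e+00,  0.00000000e+00,
         1.00000000e+00]])}
top {'fx': 581.0550612597772, 'fy': 581.0550612597772, 'cx': 318.94988855357917, 'cy': 230.4895735313283, 'dist_coeffs': array([-0.03892113,  0.        ,  0.        ,  0.        ,  0.        ]), 'pose': array([[-3.98114738e-02, -9.78836208e-01,  2.00735457e-01,
         3.51924715e+02],
       [-9.99203985e-01,  3.95100005e-02, -5.50956109e-03,
        -7.33853039e+01],
       [-2.53810013e-03, -2.00795013e-01, -9.79629992e-01,
         1.05504578e+03],
       [ 0.00000000e+00,  0.00000000e+00,  0.00000000e+00,
         1.00000000e+00]])}
```

View pics/top0.png

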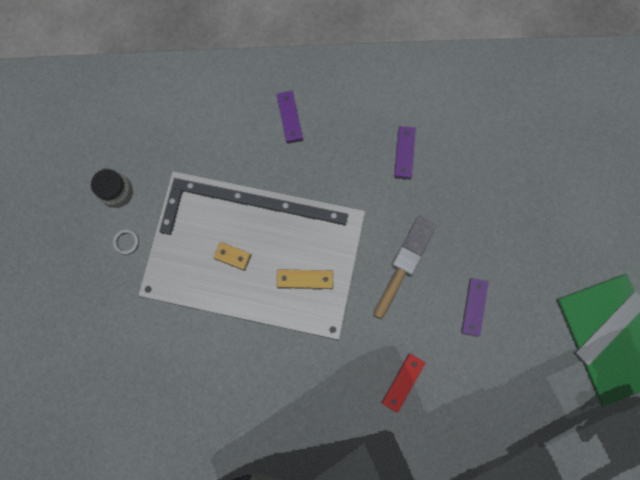

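View pics/side0.png

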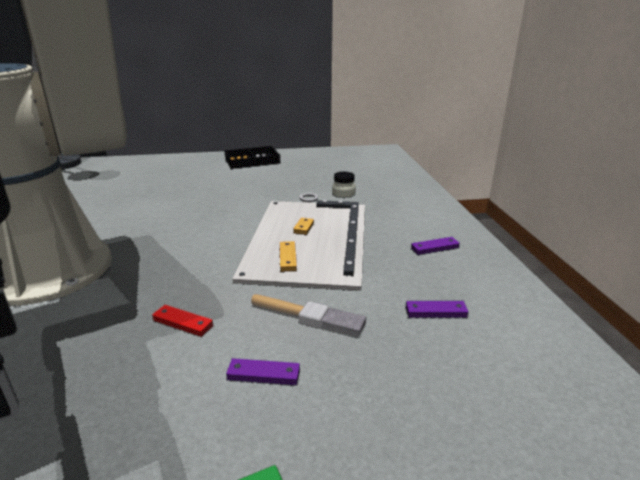

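The top view shows two brass bars on the jig: the long one at (305,279) and the short one at (232,256). The corner is at about (178,190).

Things that could be mistaken for the target:
- brass short bar (232,256)
- purple bars (290,117), (405,152) and (475,307)
- red bar (404,383)

My choice is the brass bar at (305,279). Next I'll measure it and check it in a close crop.

```bash
cat > h.py <<'E'
import numpy as np, cv2
from rig import sense, grab_frame, camera_model
def ray(n,px,z,m=None):
    m=m or camera_model(n)
    K=np.array([[m['fx'],0,m['cx']],[0,m['fy'],m['cy']],[0,0,1]])
    u=cv2.undistortPoints(np.array(px,float).reshape(-1,1,2),K,m['dist_coeffs']).reshape(-1,2)
    T=m['pose']; d=np.c_[u,np.ones(len(u))]@T[:3,:3].T; o=T[:3,3]
    return (o+d*((z-o[2])/d[:,2])[:,None])[:,:2]
def contours(img,lo,hi,amin,roi=None):
    hsv=cv2.cvtColor(img,cv2.COLOR_BGR2HSV); mk=cv2.inRange(hsv,lo,hi)
    mk=cv2.morphologyEx(mk,cv2.MORPH_CLOSE,np.ones((7,7)))
    if roi is not None:
        r=np.zeros_like(mk); x0,y0,x1,y1=roi; r[y0:y1,x0:x1]=1; mk=mk*r
    c,_=cv2.findContours(mk,cv2.RETR_EXTERNAL,cv2.CHAIN_APPROX_NONE)
    return [k for k in c if cv2.contourArea(k)>amin]
def rect(n,c,z,m=None):
    p=ray(n,c.reshape(-1,2),z,m).astype(np.float32)
    r=cv2.minAreaRect(p); b=cv2.boxPoints(r)
    e1=b[1]-b[0]; e2=b[2]-b[1]
    L,S=(e1,e2) if np.linalg.norm(e1)>np.linalg.norm(e2) else (e2,e1)
    if L[1]<0: L=-L
    return np.array(r[0]),np.linalg.norm(L),np.linalg.norm(S),np.arctan2(-L[0],L[1])  # yaw: long axis vs world y
E
python3 - <<'E'
from h import *
im=cv2.imread('pics/top0.png')
for n,lab in(("top",'pics/top0.png'),("side",'pics/side0.png')):
    im=cv2.imread(lab)
    for c in contours(im,(12,110,90),(32,255,255),150,(140,170,370,345) if n=='top' else (235,195,370,285)):
        print(n,'brass',cv2.boundingRect(c),rect(n,c,26))
im=cv2.imread('pics/top0.png')
for c in contours(im,(0,0,120),(180,60,255),3000,(120,160,380,350)):
    print('plate',cv2.boundingRect(c),rect("top",c,12))
for c in contours(im,(0,0,0),(180,120,90),800,(150,170,355,240)):
    print('strip',cv2.boundingRect(c),rect("top",c,24))
cv2.imwrite('pics/crop0.png',cv2.resize(im[160:350,130:380],None,fx=3.1,fy=3.1,interpolation=cv2.INTER_CUBIC))
E
```

```text
top brass (278, 270, 54, 18) (array([476.38989258, -49.89083099]), np.float32(95.043274), np.float32(29.679216), np.float32(-0.063474864))
top brass (215, 243, 35, 26) (array([523.41729736,  78.93572998]), np.float32(57.890472), np.float32(29.55287), np.float32(-0.41122353))
side brass (280, 242, 16, 29) (array([478.21405029, -58.91413116]), np.float32(112.92835), np.float32(29.568325), np.float32(-0.072977245))
side brass (294, 218, 19, 16) (array([523.78283691,  69.95120239]), np.float32(75.31998), np.float32(33.840775), np.float32(-0.40002838))
plate (138, 171, 242, 179) (array([500.39379883,  34.61643982]), np.float32(424.96487), np.float32(308.76505), np.float32(-0.20970455))
strip (160, 179, 187, 56) (array([582.67834473,  39.24061584]), np.float32(327.65903), np.float32(104.33924), np.float32(-0.24421613))
```

View pics/crop0.png

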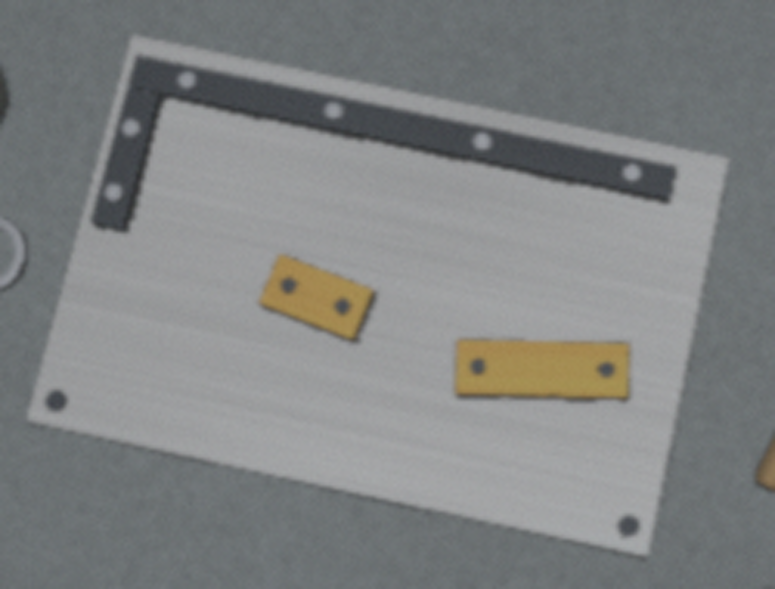

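The crop shows two brass bars with two holes each. The right one at crop (543,370) is about 1.7 times as long as the left one at (318,298), so the target is the right one. Next is the jig pose from the plate's corners and strips.

Run:
```python
from h import *
f=lambda P:np.array(P)/3.1+[130,160]
C=ray("top",f([(133,36),(728,157),(650,555),(28,418)]),12)
print(C, C.mean(0)); 
print('len',np.linalg.norm(C[0]-C[1]),np.linalg.norm(C[3]-C[2]),np.linalg.norm(C[0]-C[3]),np.linalg.norm(C[1]-C[2]))
obj=np.array([(120,185),(120,-185),(-120,-185),(-120,185)],float)
A,_=cv2.estimateAffinePartial2D(obj,C); yaw=np.arctan2(A[1,0],A[0,0]); t=A[:,2]; s=np.hypot(A[0,0],A[1,0])
print('jig',t,yaw,s)
R=np.array([[np.cos(yaw),-np.sin(yaw)],[np.sin(yaw),np.cos(yaw)]])
j=lambda p:(np.array(p)-t)@R
print('corner world',t+R@[85,155],'seated',t+R@[69,105])
# check: strip inner top edges (z=24) and corner
S=ray("top",f([(162,98),(670,202),(128,231)]),24); print('inner corner, fence end, stop end in jig',j(S))
for c,y,L in(((476.4,-49.9),-.0635,50),((523.4,78.9),-.411,30)):
    print('bar in jig',j(c),y-yaw)
    a=y-yaw; Rb=np.array([[np.cos(a),-np.sin(a)],[np.sin(a),np.cos(a)]])
    print((j(c)+np.array([(16,L),(16,-L),(-16,-L),(-16,L)])@Rb.T).round(1).tolist())
```

```text
[[ 689.49917697  190.31457147]
 [ 599.59349919 -165.35853631]
 [ 368.54062502 -108.05439933]
 [ 460.53649537  249.15996345]] [529.54244914  41.51539982]
len 366.8601783929978 368.870358169582 236.40365844097977 238.05292432497154Traceback (most recent call last):
  File "<stdin>", line 7, in <module>
cv2.error: OpenCV(4.12.0) /io/opencv/modules/calib3d/src/ptsetreg.cpp:1108: error: (-215:Assertion failed) count >= 0 && to.checkVector(2) == count in function 'estimateAffinePartial2D'
```

```bash
cat > jig.py <<'E'
from h import *
f=lambda P:np.array(P)/3.1+[130,160]
C=ray("top",f([(133,36),(728,157),(650,555),(28,418)]),12)
obj=np.array([(120,185),(120,-185),(-120,-185),(-120,185)],np.float32)
A,_=cv2.estimateAffinePartial2D(obj,C.astype(np.float32),ransacReprojThreshold=20); yaw=np.arctan2(A[1,0],A[0,0]); t=C.mean(0); s=np.hypot(A[0,0],A[1,0])
R=np.array([[np.cos(yaw),-np.sin(yaw)],[np.sin(yaw),np.cos(yaw)]])
j=lambda p:(np.array(p)-t)@R
w=lambda p:np.array(p)@R.T+t
E
python3 - <<'E'
from jig import *
print('jig',t,yaw,s)
print('corner world',t+R@[85,155],'seated',t+R@[69,105])
S=ray("top",f([(162,98),(670,202),(128,231)]),24); print('inner corner, fence end, stop end in jig',j(S))
for c,y,L in(((476.4,-49.9),-.0635,50),((523.4,78.9),-.411,30)):
    print('bar in jig',j(c),y-yaw)
    a=y-yaw; Rb=np.array([[np.cos(a),-np.sin(a)],[np.sin(a),np.cos(a)]])
    print((j(c)+np.array([(16,L),(16,-L),(-16,-L),(-16,L)])@Rb.T).round(1).tolist())
E
```

```text
jig [529.54244914  41.51539982] -0.24909064850447585 0.9925139793487127
corner world [650.13012413 170.77719866] seated [622.2977934  126.26471315]
inner corner, fence end, stop end in jig [[  81.69568935  152.83306602]
 [  82.24589189 -154.87854964]
 [  -0.45133881  151.89095835]]
bar in jig [ -28.96633558 -101.69487021] 0.18559064850447585
[[-22.5, -49.6], [-4.0, -147.9], [-35.5, -153.8], [-53.9, -55.5]]
bar in jig [-15.1690301   34.71654559] -0.16190935149552413
[[5.5, 61.7], [-4.2, 2.5], [-35.8, 7.7], [-26.1, 66.9]]
```

```bash
cat > go.py <<'E'
import sys
from jig import *
from scipy.spatial.transform import Rotation as Ro
def go(x,y,z):
    s=sense(); Rt=Ro.from_euler('xyz',s['tcp_rot']).as_matrix()
    d=np.r_[w((x,y)),z]-s['eef_pos']; ty=yaw-np.pi/2
    e=(ty-s['tcp_rot'][2]+np.pi)%(2*np.pi)-np.pi
    print('t',round(float(s['clock']),2),'jigTCP',j(s['eef_pos'][:2]).round(1),'z',s['eef_pos'][2].round(1),'rot',s['tcp_rot'].round(3),'F',(s['contact_force'][:2]@R).round(1),s['contact_force'][2].round(1),'open',round(float(s['opening']),3))
    print('need cm',(Rt.T@d/10).round(2),'twist',round(-e,3))
go(*map(float,sys.argv[1:4]))
E
python3 go.py -85 -100 200
```

```text
t 0.1 jigTCP [-130.  -671.8] z 230.6 rot [-3.142e+00  1.000e-03 -1.180e+00] F [-0.4  0.1] 0.3 open 1.003
need cm [-43.17 -37.75   3.12] twist 0.64
```

Request:
arm_command(
  plan=[
    {"translation": [-3,-2.6,0.2],"twist": 0.06,"gripper": 0.6},
    {"translation": [-6,-5.2,0.4],"twist": 0.12,"gripper": 0.6},
    {"translation": [-9,-7.8,0.6],"twist": 0.18,"gripper": 0.6},
    {"translation": [-12,-10.4,0.8],"twist": 0.24,"gripper": 0.6},
    {"translation": [-15,-13,1],"twist": 0.3,"gripper": 0.6},
  ],
)

```text
clock: 0.52
eef_pos: [300.9, -387.3, 220.4]
tcp_rot: [3.141, 0.002, -1.484]
contact_force: [1.0, -0.4, 0.5]
opening: 0.601
```

```bash
python3 go.py -85 -100 200
```

```text
t 0.52 jigTCP [-115.9 -472. ] z 220.4 rot [ 3.141e+00  2.000e-03 -1.484e+00] F [ 1.1 -0.1] 0.5 open 0.601
need cm [-34.09 -15.19   2.09] twist 0.336
```

Request:
arm_command(
  plan=[
    {"translation": [-3.6,-1.6,0.2],"twist": 0.07,"gripper": 0.6},
    {"translation": [-7.2,-3.2,0.4],"twist": 0.14,"gripper": 0.6},
    {"translation": [-10.8,-4.8,0.6],"twist": 0.21,"gripper": 0.6},
    {"translation": [-14.4,-6.4,0.8],"twist": 0.28,"gripper": 0.6},
    {"translation": [-18,-8,1],"twist": 0.336,"gripper": 0.6},
  ],
)

```text
clock: 0.93
eef_pos: [364.9, -199.2, 210.5]
tcp_rot: [3.14, 0.002, -1.824]
contact_force: [0.7, -1.5, 0.4]
opening: 0.6
```

```bash
python3 go.py -85 -100 150
```

```text
t 0.93 jigTCP [-100.3 -273.9] z 210.5 rot [ 3.140e+00  2.000e-03 -1.824e+00] F [ 1.  -1.2] 0.4 open 0.6
need cm [-17.38  -1.47   6.08] twist -0.004
```

Request:
arm_command(
  plan=[
    {"translation": [-3.6,-0.3,1.2],"twist": 0,"gripper": 0.6},
    {"translation": [-7.2,-0.6,2.4],"twist": 0,"gripper": 0.6},
    {"translation": [-10.8,-0.9,3.6],"twist": 0,"gripper": 0.6},
    {"translation": [-14.4,-1.2,4.8],"twist": 0,"gripper": 0.6},
    {"translation": [-17.4,-1.5,6],"twist": -0.004,"gripper": 0.6},
  ],
)

```text
clock: 1.35
eef_pos: [423.1, -32.2, 150.3]
tcp_rot: [3.141, 0.002, -1.819]
contact_force: [0.2, -0.2, 0.5]
opening: 0.604
```

```bash
python3 go.py -85 -100 16
python3 - <<'E'
from h import *
cv2.imwrite('pics/w1.png',grab_frame('wrist')); cv2.imwrite('pics/s1.png',grab_frame('side')[180:300,200:400].repeat(4,0).repeat(4,1))
E
```

```text
t 1.35 jigTCP [-85.  -97.6] z 150.3 rot [ 3.141e+00  2.000e-03 -1.819e+00] F [ 0.3 -0.2] 0.5 open 0.604
need cm [ 2.600e-01 -1.000e-02  1.343e+01] twist 0.001
```

View pics/w1.png

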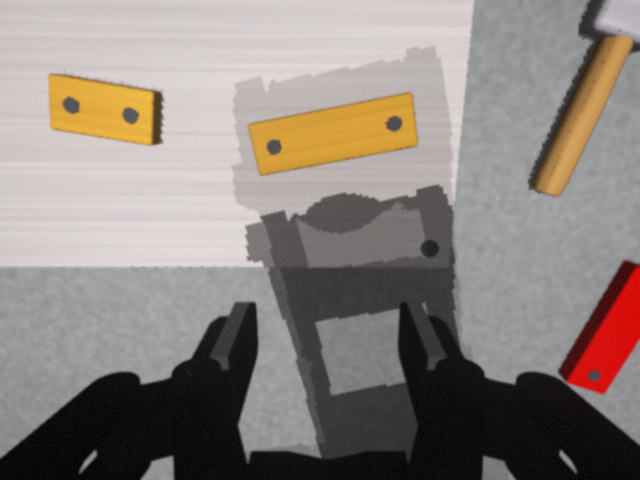

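View pics/s1.png

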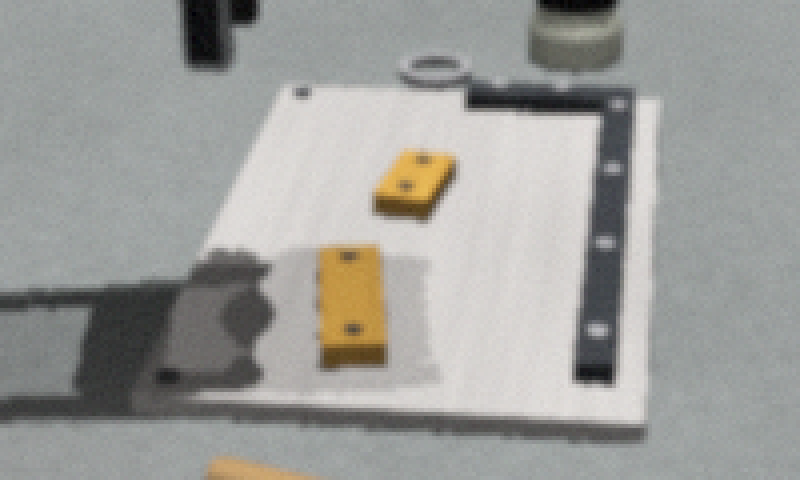

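The wrist picture shows the long bar at (333,133) and the short bar at (105,108). The plate's front edge runs level along row 266, so the tool is square to the jig. The fingers are behind the long bar, so I'll go down.

Request:
arm_command(
  plan=[
    {"translation": [0.2,0,3],"twist": 0,"gripper": 0.6},
    {"translation": [0.2,0,6],"twist": 0,"gripper": 0.6},
    {"translation": [0.2,0,9],"twist": 0,"gripper": 0.6},
    {"translation": [0.2,0,11.5],"twist": 0,"gripper": 0.6},
    {"translation": [0.2,0,13.2],"twist": 0,"gripper": 0.6},
  ],
)

```text
clock: 1.87
eef_pos: [420.8, -33.0, 15.3]
tcp_rot: [3.136, 0.001, -1.816]
contact_force: [-0.1, 0.9, 0.5]
opening: 0.601
```

```bash
python3 go.py -50 -100 16
python3 - <<'E'
from h import *
cv2.imwrite('pics/w2.png',grab_frame('wrist')); cv2.imwrite('pics/s2.png',grab_frame('side')[180:300,200:400].repeat(4,0).repeat(4,1))
E
```

```text
t 1.87 jigTCP [-87.  -99.1] z 15.3 rot [ 3.136e+00  1.000e-03 -1.816e+00] F [-0.3  0.9] 0.5 open 0.601
need cm [ 0.11 -3.7  -0.09] twist 0.004
```

View pics/w2.png

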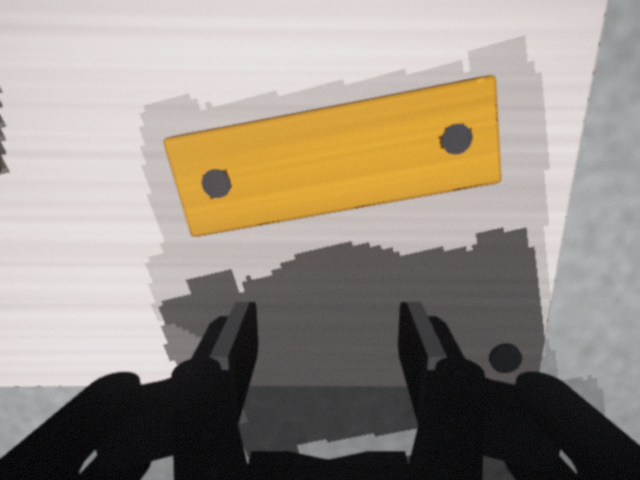

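View pics/s2.png

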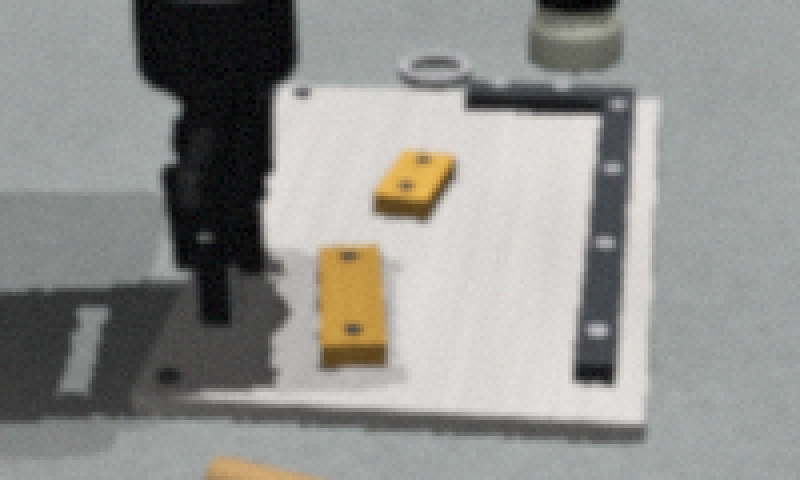

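Wrist view: the bar is centred on column 332 and the fingers on 330. In the side view the fingertips sit just above the plate. Next I'll push towards the fence in small steps.

Request:
arm_command(
  plan=[
    {"translation": [0,-1.2,0],"twist": 0,"gripper": 0.6},
    {"translation": [0,-2.4,0],"twist": 0,"gripper": 0.6},
    {"translation": [0,-3.6,0],"twist": 0.004,"gripper": 0.6},
    {"translation": [0,-4.6,0],"twist": 0.004,"gripper": 0.6},
    {"translation": [0,-5.6,0],"twist": 0.004,"gripper": 0.6},
  ],
)

```text
clock: 2.38
eef_pos: [474.5, -46.8, 15.6]
tcp_rot: [3.132, 0.001, -1.82]
contact_force: [-8.4, 2.3, 6.9]
opening: 0.596
```

```bash
python3 go.py 20 -100 16
python3 - <<'E'
from h import *
cv2.imwrite('pics/w3.png',grab_frame('wrist'))
E
```

```text
t 2.38 jigTCP [-31.5 -99.2] z 15.6 rot [ 3.132e+00  1.000e-03 -1.820e+00] F [-8.7  0.1] 6.9 open 0.596
need cm [ 0.08 -5.15 -0.1 ] twist -0.001
```

View pics/w3.png

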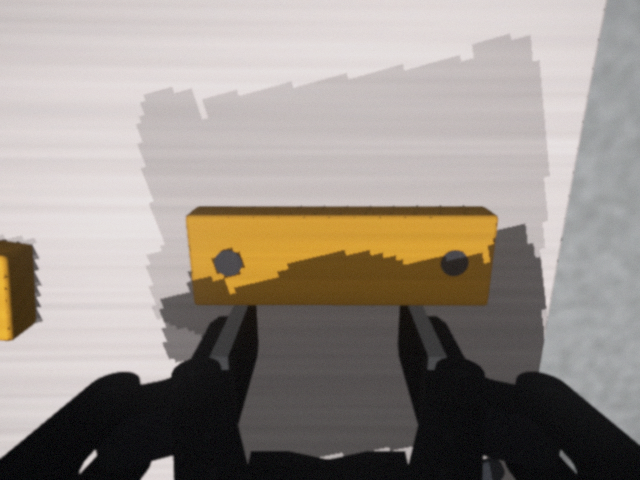

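```bash
python3 go.py 20 -100 16
python3 - <<'E'
from h import *
cv2.imwrite('pics/s3.png',grab_frame('side')[180:300,220:380].repeat(5,0).repeat(5,1))
E
python3 go.py 20 -100 16
```

```text
t 2.43 jigTCP [-28.9 -99. ] z 15.8 rot [ 3.135e+00  1.000e-03 -1.820e+00] F [0.2 0.1] -0.7 open 0.598
need cm [ 0.1  -4.89 -0.06] twist -0.001
t 2.48 jigTCP [-29.2 -98.9] z 15.6 rot [ 3.136e+00  1.000e-03 -1.820e+00] F [0.6 0.4] -0.2 open 0.602
need cm [ 0.11 -4.92 -0.06] twist -0.0
```

View pics/s3.png

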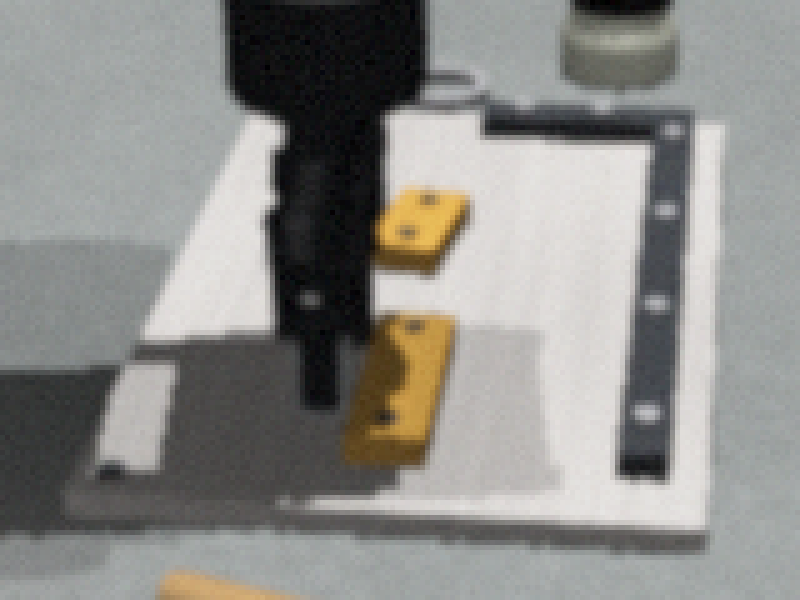

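The bar is flat and square. The force was only a transient from the motion. I'll continue.

Request:
arm_command(
  plan=[
    {"translation": [0,-1,-0.05],"twist": 0,"gripper": 0.6},
    {"translation": [0,-2,-0.05],"twist": 0,"gripper": 0.6},
    {"translation": [0,-3,-0.05],"twist": 0,"gripper": 0.6},
    {"translation": [0,-4,-0.05],"twist": 0,"gripper": 0.6},
    {"translation": [0,-5,-0.05],"twist": 0,"gripper": 0.6},
  ],
)

```text
clock: 2.9
eef_pos: [526.2, -59.7, 15.9]
tcp_rot: [3.136, 0.001, -1.82]
contact_force: [-2.4, 0.4, -0.7]
opening: 0.601
```

Request:
arm_command(
  plan=[
    {"translation": [0,-0.5,0],"twist": 0,"gripper": 0.6},
    {"translation": [0,-0.9,0],"twist": 0,"gripper": 0.6},
    {"translation": [0,-1.2,0],"twist": 0,"gripper": 0.6},
    {"translation": [0,-1.5,0],"twist": 0,"gripper": 0.6},
    {"translation": [0,-1.7,0],"twist": 0,"gripper": 0.6},
  ],
)

```text
clock: 3.32
eef_pos: [541.3, -63.7, 15.6]
tcp_rot: [3.133, 0.001, -1.82]
contact_force: [-7.6, 1.3, 4.7]
opening: 0.594
```

```bash
python3 go.py 42 -100 16
python3 - <<'E'
from h import *
cv2.imwrite('pics/w4.png',grab_frame('wrist'))
E
python3 go.py 42 -100 16
```

```text
t 3.32 jigTCP [ 37.3 -99.1] z 15.6 rot [ 3.133e+00  1.000e-03 -1.820e+00] F [-7.7 -0.6] 4.7 open 0.594
need cm [ 0.09 -0.47 -0.04] twist -0.001
t 3.37 jigTCP [ 38.  -99.1] z 15.7 rot [ 3.134e+00  1.000e-03 -1.820e+00] F [-3.7 -0.3] 2.3 open 0.605
need cm [ 0.09 -0.4  -0.03] twist -0.001
```

View pics/w4.png

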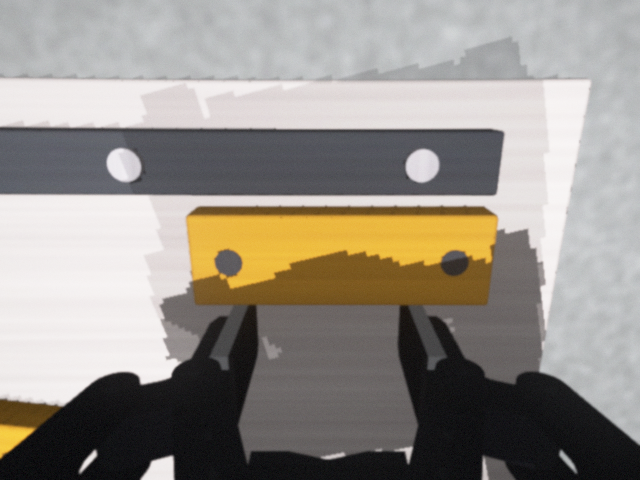

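Wrist view: the bar is square. There's a thin light gap between its front at row 207 and the fence at row 194. I'll close it gently.

Request:
arm_command(
  plan=[
    {"translation": [0,-0.2,0],"twist": 0,"gripper": 0.6},
    {"translation": [0,-0.3,0],"twist": 0,"gripper": 0.6},
    {"translation": [0,-0.4,0],"twist": 0,"gripper": 0.6},
    {"translation": [0,-0.5,0],"twist": 0,"gripper": 0.6},
    {"translation": [0,-0.5,0],"twist": 0,"gripper": 0.6},
  ],
)

```text
clock: 3.78
eef_pos: [545.5, -64.8, 15.6]
tcp_rot: [3.131, 0.001, -1.82]
contact_force: [-5.7, 1.4, 3.8]
opening: 0.601
```

```bash
python3 go.py 42 -100 16
python3 - <<'E'
from h import *
cv2.imwrite('pics/w5.png',grab_frame('wrist'))
E
python3 go.py 42 -100 16
```

```text
t 3.78 jigTCP [ 41.7 -99.1] z 15.6 rot [ 3.131e+00  1.000e-03 -1.820e+00] F [-5.9 -0.1] 3.8 open 0.601
need cm [ 0.09 -0.03 -0.04] twist -0.001
t 3.83 jigTCP [ 41.6 -99.1] z 15.6 rot [ 3.131e+00  1.000e-03 -1.820e+00] F [-6.1 -0.7] 4.3 open 0.597
need cm [ 0.09 -0.04 -0.04] twist -0.001
```

View pics/w5.png

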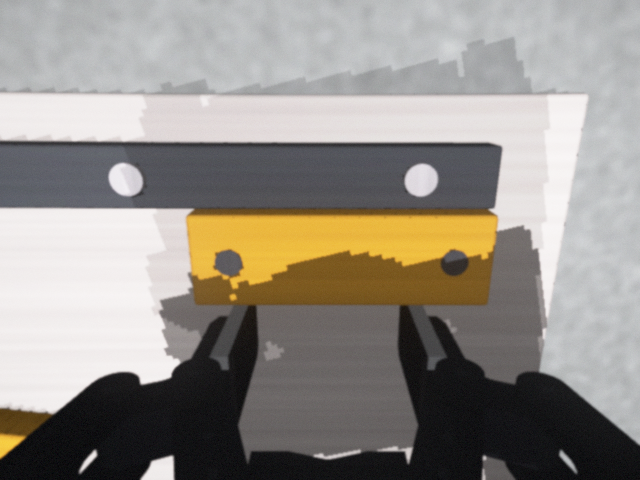

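Request:
arm_command(
  plan=[
    {"translation": [0,-0.1,0],"twist": 0,"gripper": 0.6},
    {"translation": [0,-0.2,0],"twist": 0,"gripper": 0.6},
    {"translation": [0,-0.2,0],"twist": 0,"gripper": 0.6},
    {"translation": [0,-0.2,0],"twist": 0,"gripper": 0.6},
    {"translation": [0,-0.2,0],"twist": 0,"gripper": 0.6},
  ],
)

```text
clock: 4.25
eef_pos: [546.0, -65.0, 15.6]
tcp_rot: [3.128, 0.001, -1.82]
contact_force: [-6.4, 2.8, 5.9]
opening: 0.604
```

```bash
python3 go.py 42 -100 16
python3 - <<'E'
from h import *
cv2.imwrite('pics/w6.png',grab_frame('wrist'))
E
```

```text
t 4.25 jigTCP [ 42.2 -99.2] z 15.6 rot [ 3.128e+00  1.000e-03 -1.820e+00] F [-6.9  1.1] 5.9 open 0.604
need cm [ 0.08  0.02 -0.04] twist -0.001
```

View pics/w6.png

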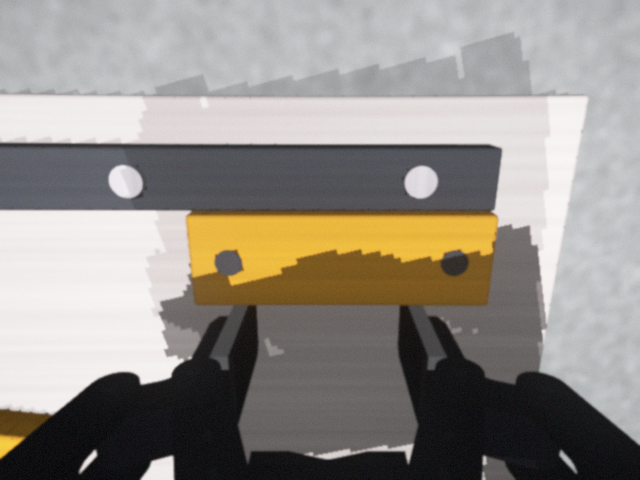

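The bar is on the fence: it moved only 0.5 of the 2 mm commanded, and 42 + 11 + 32 = 85 mm agrees. Next I'll back off, lift, shut the fingers and go round to the bar's right end.

Request:
arm_command(
  plan=[
    {"translation": [0,1.5,0],"twist": 0,"gripper": 0.6},
    {"translation": [0,3,-0.5],"twist": 0,"gripper": 0.6},
    {"translation": [0,3,-3.5],"twist": 0,"gripper": 0.6},
    {"translation": [1,3,-6.5],"twist": 0,"gripper": 0.3},
    {"translation": [4,2,-7.5],"twist": 0,"gripper": 0},
  ],
)

```text
clock: 4.72
eef_pos: [519.2, -97.5, 94.3]
tcp_rot: [3.133, 0.002, -1.818]
contact_force: [2.1, -0.0, -0.2]
opening: 0.327
```

```bash
python3 go.py 66 -190 80
```

```text
t 4.72 jigTCP [  24.3 -137.2] z 94.3 rot [ 3.133e+00  2.000e-03 -1.818e+00] F [2.  0.5] -0.2 open 0.327
need cm [ 5.29 -4.17  1.38] twist 0.002
```

Request:
arm_command(
  plan=[
    {"translation": [2.7,-2.1,0],"twist": 0,"gripper": 0},
    {"translation": [5.3,-4.2,0.5],"twist": 0,"gripper": 0},
    {"translation": [5.3,-4.2,1.5],"twist": 0,"gripper": 0},
    {"translation": [5.3,-4.2,2],"twist": 0,"gripper": 0},
    {"translation": [5.3,-4.2,2],"twist": 0,"gripper": 0},
  ],
)

```text
clock: 5.13
eef_pos: [545.6, -158.6, 72.4]
tcp_rot: [3.13, 0.002, -1.818]
contact_force: [-0.7, 0.2, -0.9]
opening: -0.002
```

```bash
python3 go.py 66 -190 17;  python3 - <<'E'
from h import *
cv2.imwrite('pics/w7.png',grab_frame('wrist'))
E
```

```text
t 5.13 jigTCP [  64.9 -190. ] z 72.4 rot [ 3.130e+00  2.000e-03 -1.818e+00] F [-0.8  0. ] -0.9 open -0.002
need cm [ 0.01 -0.18  5.54] twist 0.001
```

View pics/w7.png

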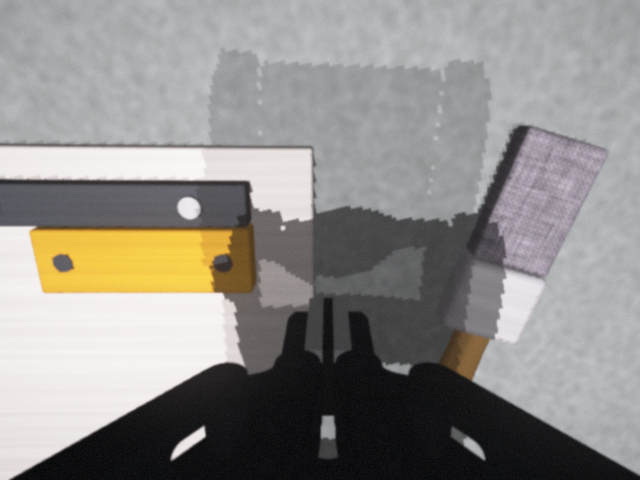

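Wrist view: the shut fingers at (328,300) are right of the bar's end at (253,260), with clear plate between. I'll go down there.

Request:
arm_command(
  plan=[
    {"translation": [0,-0.1,1.5],"twist": 0,"gripper": 0},
    {"translation": [0,-0.1,3],"twist": 0,"gripper": 0},
    {"translation": [0,-0.1,4.3],"twist": 0,"gripper": 0},
    {"translation": [0,-0.1,5],"twist": 0,"gripper": 0},
    {"translation": [0,-0.1,5.4],"twist": 0,"gripper": 0},
  ],
)

```text
clock: 5.6
eef_pos: [545.3, -157.1, 18.1]
tcp_rot: [3.129, 0.002, -1.817]
contact_force: [0.7, 0.6, -0.0]
opening: 0.0
```

```bash
python3 go.py 67 50 17;  python3 - <<'E'
from h import *
cv2.imwrite('pics/w8.png',grab_frame('wrist'))
E
```

```text
t 5.6 jigTCP [  64.3 -188.6] z 18.1 rot [ 3.129e+00  2.000e-03 -1.817e+00] F [0.6 0.8] -0.0 open 0.0
need cm [-23.86  -0.36   0.15] twist 0.003
```

View pics/w8.png

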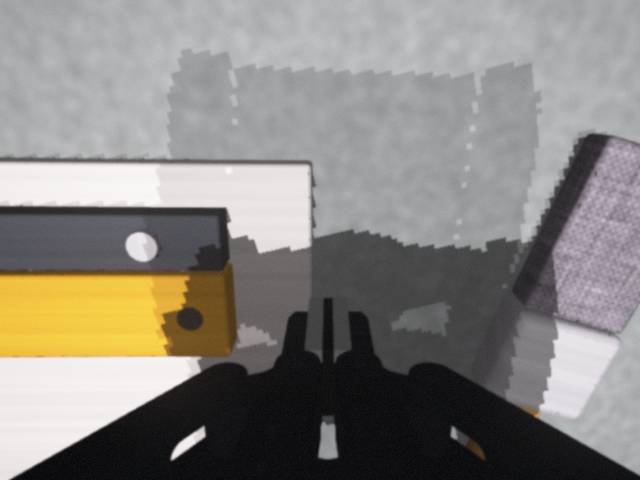

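Request:
arm_command(
  plan=[
    {"translation": [-0.6,-0.4,0.1],"twist": 0.003,"gripper": 0},
    {"translation": [-1.2,-0.5,0.1],"twist": 0.003,"gripper": 0},
    {"translation": [-2.2,-0.5,0.1],"twist": 0.003,"gripper": 0},
    {"translation": [-3.4,-0.5,0.1],"twist": 0.003,"gripper": 0},
    {"translation": [-4.6,-0.5,0.1],"twist": 0.003,"gripper": 0},
  ],
)

```text
clock: 6.07
eef_pos: [562.0, -113.1, 17.5]
tcp_rot: [3.13, 0.002, -1.82]
contact_force: [-1.5, -4.5, 2.4]
opening: -0.003
```

```bash
python3 go.py 69 40 17;  python3 - <<'E'
from h import *
cv2.imwrite('pics/w9.png',grab_frame('wrist'))
E
```

```text
t 6.07 jigTCP [  69.6 -141.8] z 17.5 rot [ 3.13e+00  2.00e-03 -1.82e+00] F [-0.3 -4.7] 2.4 open -0.003
need cm [-18.18   0.05   0.08] twist 0.0
```

View pics/w9.png

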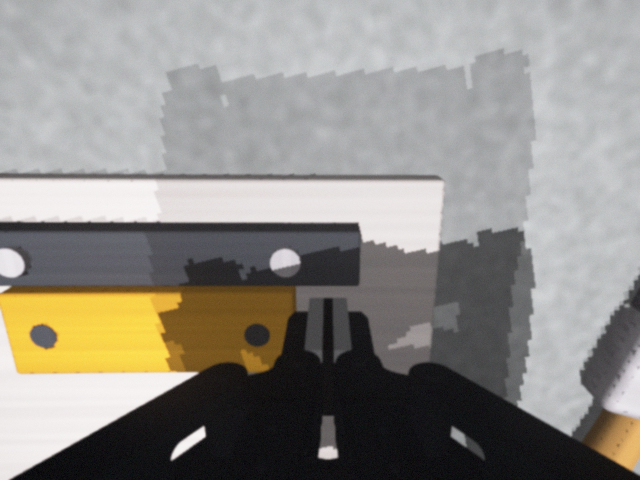

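Request:
arm_command(
  plan=[
    {"translation": [-1.3,0,0.05],"twist": 0,"gripper": 0},
    {"translation": [-2.7,0,0.05],"twist": 0,"gripper": 0},
    {"translation": [-4.1,0,0.05],"twist": 0,"gripper": 0},
    {"translation": [-5.5,0,0.05],"twist": 0,"gripper": 0},
    {"translation": [-6.9,0,0.05],"twist": 0,"gripper": 0},
  ],
)

```text
clock: 6.53
eef_pos: [579.6, -42.9, 17.2]
tcp_rot: [3.129, 0.002, -1.819]
contact_force: [-1.0, -5.5, 1.8]
opening: 0.002
```

```bash
python3 go.py 69 40 17;  python3 - <<'E'
from h import *
cv2.imwrite('pics/w10.png',grab_frame('wrist'))
E
```

```text
t 6.53 jigTCP [ 69.3 -69.5] z 17.2 rot [ 3.129e+00  2.000e-03 -1.819e+00] F [ 0.4 -5.6] 1.8 open 0.002
need cm [-10.95   0.02   0.05] twist 0.001
```

View pics/w10.png

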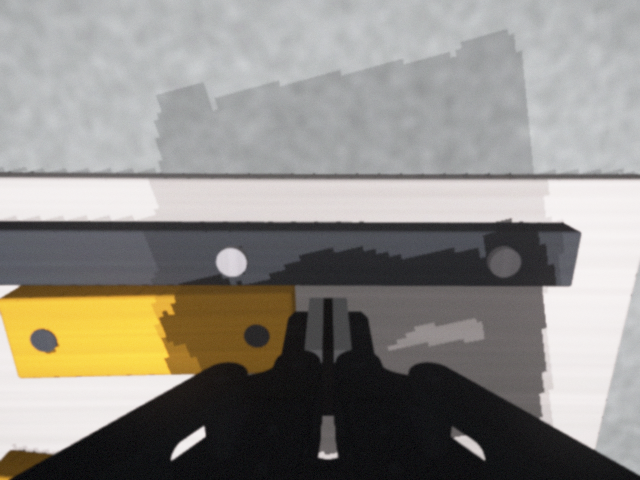

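The left end has drifted a few mm off the fence (row 297 against 288), so I'll move the push line a little towards the robot.

Request:
arm_command(
  plan=[
    {"translation": [0.2,0.3,0],"twist": 0,"gripper": 0},
    {"translation": [-0.8,0.5,0],"twist": 0,"gripper": 0},
    {"translation": [-2.2,0.5,0],"twist": 0,"gripper": 0},
    {"translation": [-3.6,0.5,0],"twist": 0,"gripper": 0},
    {"translation": [-5,0.5,0],"twist": 0,"gripper": 0},
  ],
)

```text
clock: 7.0
eef_pos: [587.6, 9.8, 17.3]
tcp_rot: [3.129, 0.003, -1.819]
contact_force: [-1.2, -3.0, -0.8]
opening: 0.003
```

```bash
python3 go.py 65 44 17;  python3 - <<'E'
from h import *
cv2.imwrite('pics/w11.png',grab_frame('wrist'))
E
```

```text
t 7.0 jigTCP [ 64.1 -16.4] z 17.3 rot [ 3.129e+00  3.000e-03 -1.819e+00] F [-0.4 -3.2] -0.8 open 0.003
need cm [-6.04 -0.1   0.05] twist 0.001
```

View pics/w11.png

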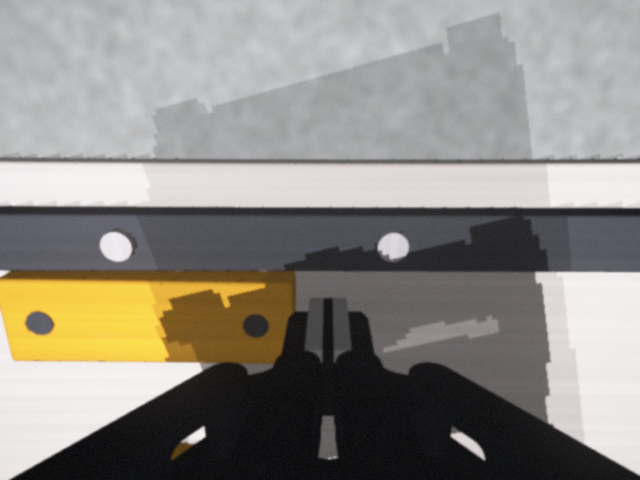

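Request:
arm_command(
  plan=[
    {"translation": [-1.1,-0.05,0],"twist": 0,"gripper": 0},
    {"translation": [-2.2,-0.1,0],"twist": 0,"gripper": 0},
    {"translation": [-3.2,-0.1,0],"twist": 0,"gripper": 0},
    {"translation": [-4.1,-0.1,0],"twist": 0,"gripper": 0},
    {"translation": [-4.8,-0.1,0],"twist": 0,"gripper": 0},
  ],
)

```text
clock: 7.47
eef_pos: [601.5, 59.4, 17.6]
tcp_rot: [3.13, 0.005, -1.818]
contact_force: [-0.5, -2.8, -1.2]
opening: -0.002
```

```bash
python3 go.py 65 46 17;  python3 - <<'E'
from h import *
cv2.imwrite('pics/w12.png',grab_frame('wrist'))
t=grab_frame('top'); cv2.imwrite('pics/t12.png',cv2.resize(t[160:350,130:380],None,fx=3.1,fy=3.1,interpolation=cv2.INTER_CUBIC))
E
```

```text
t 7.47 jigTCP [65.4 35. ] z 17.6 rot [ 3.13   0.005 -1.818] F [ 0.2 -2.9] -1.2 open -0.002
need cm [-1.1   0.03  0.07] twist 0.002
```

View pics/w12.png

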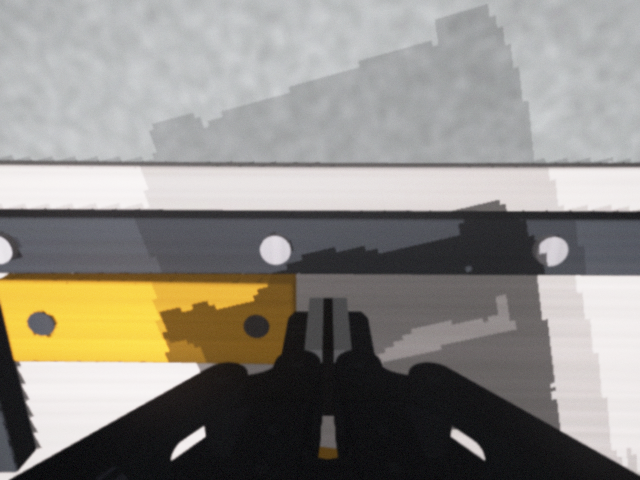

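View pics/t12.png

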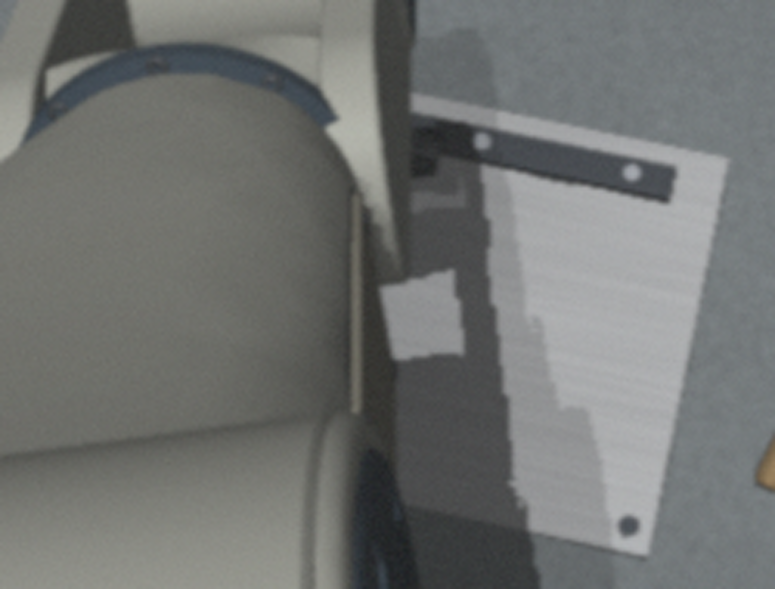

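The bar is square and the side stop shows at the left edge (20,400). The last centimetre goes slowly.

Request:
arm_command(
  plan=[
    {"translation": [-0.2,0,0],"twist": 0,"gripper": 0},
    {"translation": [-0.4,0,0],"twist": 0,"gripper": 0},
    {"translation": [-0.6,0,0],"twist": 0,"gripper": 0},
    {"translation": [-0.7,0,0],"twist": 0,"gripper": 0},
    {"translation": [-0.8,0,0],"twist": 0,"gripper": 0},
  ],
)

```text
clock: 7.98
eef_pos: [603.7, 67.1, 17.8]
tcp_rot: [3.131, 0.005, -1.818]
contact_force: [-0.7, -2.8, -0.2]
opening: -0.0
```

```bash
python3 go.py 65 46 17
```

```text
t 7.98 jigTCP [65.6 43.1] z 17.8 rot [ 3.131  0.005 -1.818] F [ 0.  -2.9] -0.2 open -0.0
need cm [-0.29  0.06  0.08] twist 0.002
```

Request:
arm_command(
  plan=[
    {"translation": [-0.1,0.1,0],"twist": 0,"gripper": 0},
    {"translation": [-0.2,0.1,0],"twist": 0,"gripper": 0},
    {"translation": [-0.3,0.1,0],"twist": 0,"gripper": 0},
    {"translation": [-0.3,0.1,0],"twist": 0,"gripper": 0},
    {"translation": [-0.3,0.1,0],"twist": 0,"gripper": 0},
  ],
)

```text
clock: 8.4
eef_pos: [603.2, 69.7, 17.8]
tcp_rot: [3.13, 0.004, -1.818]
contact_force: [-0.5, -6.5, -0.5]
opening: 0.0
```

```bash
python3 go.py 65 46 17;  python3 - <<'E'
from h import *
cv2.imwrite('pics/w13.png',grab_frame('wrist'))
E
```

```text
t 8.4 jigTCP [64.4 45.4] z 17.8 rot [ 3.13   0.004 -1.818] F [ 1.1 -6.4] -0.5 open 0.0
need cm [-0.06 -0.06  0.08] twist 0.002
```

View pics/w13.png

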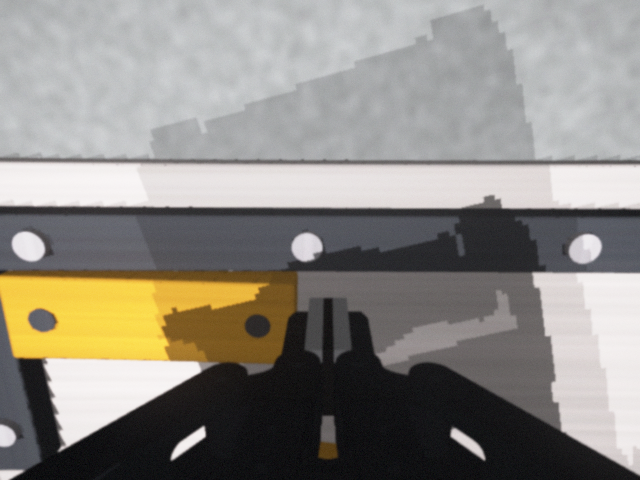

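Request:
arm_command(
  plan=[
    {"translation": [-0.1,0,0],"twist": 0,"gripper": 0},
    {"translation": [-0.2,0,0],"twist": 0,"gripper": 0},
    {"translation": [-0.3,0,0],"twist": 0,"gripper": 0},
    {"translation": [-0.3,0,0],"twist": 0,"gripper": 0},
    {"translation": [-0.3,0,0],"twist": 0,"gripper": 0},
  ],
)

```text
clock: 8.87
eef_pos: [603.2, 70.2, 17.7]
tcp_rot: [3.129, 0.001, -1.817]
contact_force: [-3.4, -16.4, 2.5]
opening: -0.004
```

```bash
python3 go.py 65 46 17
```

```text
t 8.87 jigTCP [64.3 46. ] z 17.7 rot [ 3.129e+00  1.000e-03 -1.817e+00] F [  0.8 -16.7] 2.5 open -0.004
need cm [-0.   -0.07  0.07] twist 0.003
```

The bar moved 0.6 of 3 mm and the force rose to 17 N, so it's on the stop. I'll back off and press once more into the fence with the two fingers.

Request:
arm_command(
  plan=[
    {"translation": [1,0.1,0],"twist": 0,"gripper": 0},
    {"translation": [2,0.1,-0.5],"twist": 0,"gripper": 0},
    {"translation": [2,0.1,-3],"twist": 0,"gripper": 0},
    {"translation": [2,1,-6],"twist": 0,"gripper": 0},
    {"translation": [1,3,-7],"twist": 0,"gripper": 0.5},
  ],
)

```text
clock: 9.28
eef_pos: [575.8, 66.4, 91.9]
tcp_rot: [3.135, 0.003, -1.819]
contact_force: [1.2, 0.9, -0.1]
opening: 0.126
```

```bash
python3 go.py 29 103 80
```

```text
t 9.28 jigTCP [38.7 35.5] z 91.9 rot [ 3.135e+00  3.000e-03 -1.819e+00] F [1.  1.2] -0.1 open 0.126
need cm [-6.75  0.96  1.22] twist 0.001
```

Request:
arm_command(
  plan=[
    {"translation": [-2.5,0.9,0],"twist": 0,"gripper": 0.5},
    {"translation": [-5,0.9,0],"twist": 0,"gripper": 0.5},
    {"translation": [-6.8,0.9,0.5],"twist": 0,"gripper": 0.5},
    {"translation": [-6.8,0.9,1],"twist": 0,"gripper": 0.5},
    {"translation": [-6.8,0.9,1.2],"twist": 0,"gripper": 0.5},
  ],
)

```text
clock: 9.7
eef_pos: [583.5, 135.1, 79.9]
tcp_rot: [3.135, 0.003, -1.818]
contact_force: [-0.6, -0.8, 0.2]
opening: 0.503
```

```bash
python3 go.py 29 103 17;  python3 - <<'E'
from h import *
cv2.imwrite('pics/w14.png',grab_frame('wrist'))
E
```

```text
t 9.7 jigTCP [ 29.2 104. ] z 79.9 rot [ 3.135e+00  3.000e-03 -1.818e+00] F [-0.4 -0.9] 0.2 open 0.503
need cm [ 0.12 -0.02  6.29] twist 0.002
```

View pics/w14.png

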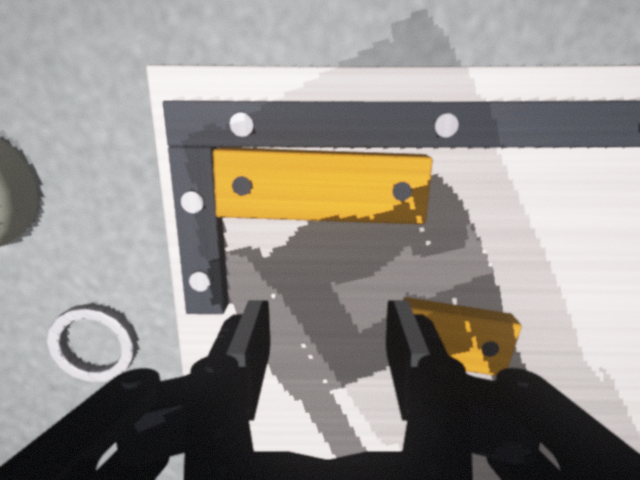

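The wrist view shows the bar in the corner, its left end on the stop at (215,185) and its right end a few mm off the fence (430,155). The short bar at (470,335) is clear of the right finger. I'll go down close behind the bar and press.

Request:
arm_command(
  plan=[
    {"translation": [-0.1,-0.4,1.5],"twist": 0,"gripper": 0.5},
    {"translation": [-0.1,-0.4,3],"twist": 0,"gripper": 0.5},
    {"translation": [-0.1,-0.4,4.5],"twist": 0,"gripper": 0.5},
    {"translation": [-0.1,-0.4,5.7],"twist": 0,"gripper": 0.5},
    {"translation": [-0.1,-0.4,6.3],"twist": 0,"gripper": 0.5},
  ],
)

```text
clock: 10.17
eef_pos: [585.6, 133.4, 14.9]
tcp_rot: [3.132, 0.002, -1.819]
contact_force: [0.0, -0.2, 0.4]
opening: 0.502
```

Request:
arm_command(
  plan=[
    {"translation": [0,-0.3,0],"twist": 0,"gripper": 0.5},
    {"translation": [0,-0.6,0],"twist": 0,"gripper": 0.5},
    {"translation": [0,-0.8,0],"twist": 0,"gripper": 0.5},
    {"translation": [0,-0.9,0],"twist": 0,"gripper": 0.5},
    {"translation": [0,-1,0],"twist": 0,"gripper": 0.5},
  ],
)

```text
clock: 10.58
eef_pos: [595.1, 130.9, 15.3]
tcp_rot: [3.131, 0.001, -1.82]
contact_force: [-5.6, 0.7, 4.3]
opening: 0.5
```

```bash
python3 go.py 43 103 17;  python3 - <<'E'
from h import *
cv2.imwrite('pics/w15.png',grab_frame('wrist'))
E
```

```text
t 10.58 jigTCP [ 41.5 102.7] z 15.3 rot [ 3.131e+00  1.000e-03 -1.820e+00] F [-5.6 -0.7] 4.3 open 0.5
need cm [-0.03 -0.15 -0.17] twist 0.0
```

View pics/w15.png

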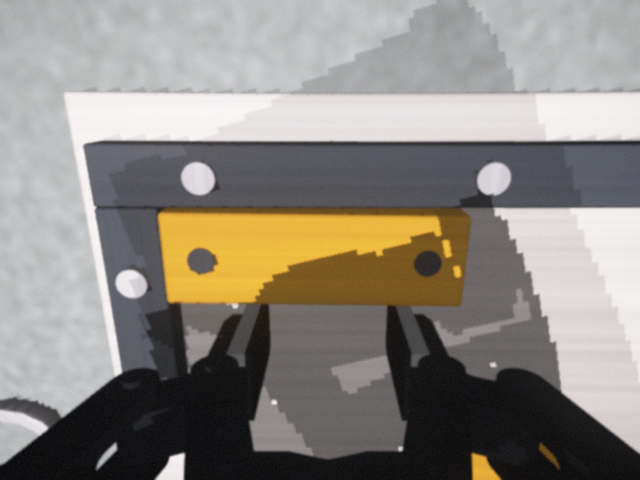

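Request:
arm_command(
  plan=[
    {"translation": [0,-0.1,0],"twist": 0,"gripper": 0.5},
    {"translation": [0,-0.2,0],"twist": 0,"gripper": 0.5},
    {"translation": [0,-0.3,0],"twist": 0,"gripper": 0.5},
    {"translation": [0,-0.3,0],"twist": 0,"gripper": 0.5},
    {"translation": [0,-0.3,0],"twist": 0,"gripper": 0.5},
  ],
)

```text
clock: 11.05
eef_pos: [596.8, 130.5, 15.4]
tcp_rot: [3.129, 0.001, -1.82]
contact_force: [-7.5, 1.3, 5.6]
opening: 0.5
```

```bash
python3 go.py 43 103 17;  python3 - <<'E'
from h import *
cv2.imwrite('pics/w16.png',grab_frame('wrist'))
E
```

```text
t 11.05 jigTCP [ 43.3 102.8] z 15.4 rot [ 3.129e+00  1.000e-03 -1.820e+00] F [-7.6 -0.5] 5.6 open 0.5
need cm [-0.02  0.03 -0.16] twist 0.0
```

View pics/w16.png

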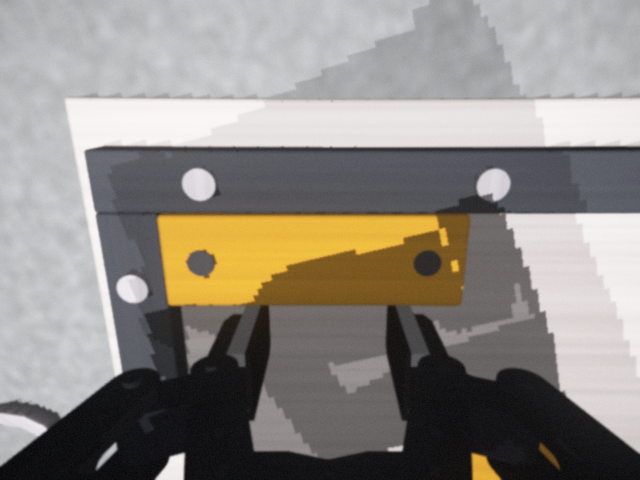

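Request:
arm_command(
  plan=[
    {"translation": [0,-0.1,0],"twist": 0,"gripper": 0.5},
    {"translation": [0,-0.2,0],"twist": 0,"gripper": 0.5},
    {"translation": [0,-0.3,0],"twist": 0,"gripper": 0.5},
    {"translation": [0,-0.3,0],"twist": 0,"gripper": 0.5},
    {"translation": [0,-0.3,0],"twist": 0,"gripper": 0.5},
  ],
)

```text
clock: 11.52
eef_pos: [596.9, 130.4, 15.4]
tcp_rot: [3.124, 0.0, -1.82]
contact_force: [-12.5, 4.4, 10.1]
opening: 0.499
```

```bash
python3 go.py 43 103 17;  python3 - <<'E'
from h import *
cv2.imwrite('pics/w17.png',cv2.resize(grab_frame('wrist')[120:330,60:500],None,fx=1.8,fy=1.8))
E
```

```text
t 11.52 jigTCP [ 43.3 102.7] z 15.4 rot [ 3.124  0.    -1.82 ] F [-13.2   1.2] 10.1 open 0.499
need cm [-0.03  0.04 -0.16] twist 0.0
```

View pics/w17.png

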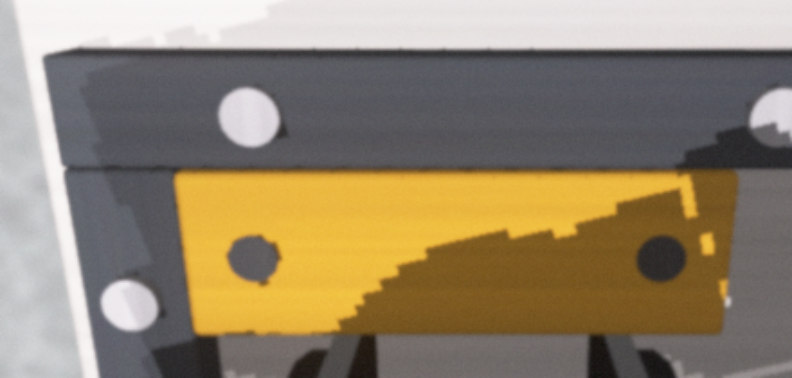

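It's flush along the fence: no movement while the force rose from 8 to 13 N. I'll back straight off and lift to check from above.

Request:
arm_command(
  plan=[
    {"translation": [0,0.4,0],"twist": 0,"gripper": 0.5},
    {"translation": [0,1,0],"twist": 0,"gripper": 0.5},
    {"translation": [0,1.1,-2],"twist": 0,"gripper": 0.5},
    {"translation": [0,1.1,-5],"twist": 0,"gripper": 0.5},
    {"translation": [0,1.1,-8],"twist": 0,"gripper": 0.5},
  ],
)

```text
clock: 11.98
eef_pos: [587.1, 132.7, 95.8]
tcp_rot: [3.123, -0.001, -1.819]
contact_force: [1.1, 0.3, 0.3]
opening: 0.501
```

```bash
python3 go.py 66 20 80;  python3 - <<'E'
from h import *
im=grab_frame('wrist'); cv2.imwrite('pics/w18.png',im); cv2.imwrite('pics/w18c.png',cv2.resize(im[60:260,120:460],None,fx=2.3,fy=2.3,interpolation=cv2.INTER_CUBIC))
E
```

```text
t 11.98 jigTCP [ 33.3 102.6] z 95.8 rot [ 3.123e+00 -1.000e-03 -1.819e+00] F [1.  0.6] 0.3 open 0.501
need cm [ 8.26 -3.3   1.53] twist 0.0
```

View pics/w18c.png

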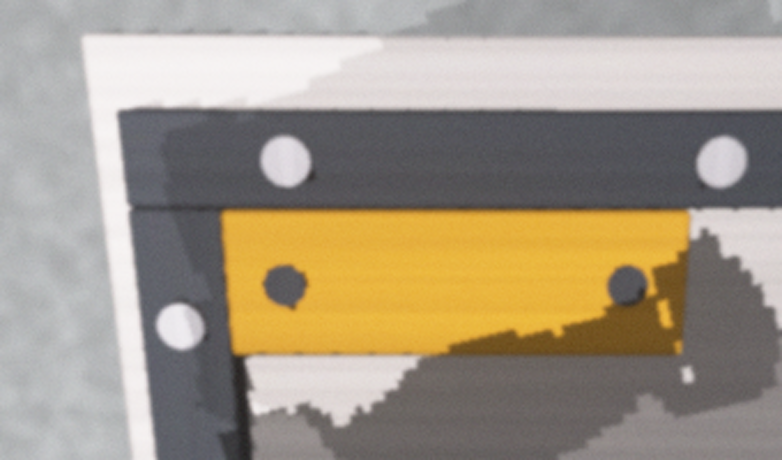

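From above the bar looks flush on both sides. Squaring it up may have opened a sub-millimetre gap at the stop, so I'll add one gentle nudge from the right on the bar's centreline.

Request:
arm_command(
  plan=[
    {"translation": [2.5,-1,0],"twist": 0,"gripper": 0.2},
    {"translation": [5,-2.5,0],"twist": 0,"gripper": 0},
    {"translation": [7.5,-3.7,0],"twist": 0,"gripper": 0},
    {"translation": [8,-3.7,0],"twist": 0,"gripper": 0},
    {"translation": [8,-3.7,0.5],"twist": 0,"gripper": 0},
  ],
)

```text
clock: 12.45
eef_pos: [608.1, 45.3, 97.4]
tcp_rot: [3.134, 0.004, -1.822]
contact_force: [-0.4, 0.9, 0.4]
opening: 0.001
```

```bash
python3 go.py 69 28 18
```

```text
t 12.45 jigTCP [75.2 23. ] z 97.4 rot [ 3.134  0.004 -1.822] F [-0.6  0.7] 0.4 open 0.001
need cm [-0.47  0.56  7.94] twist -0.002
```

Request:
arm_command(
  plan=[
    {"translation": [-0.1,0.6,1.5],"twist": 0,"gripper": 0},
    {"translation": [-0.1,0.6,3.5],"twist": 0,"gripper": 0},
    {"translation": [-0.1,0.6,5.5],"twist": 0,"gripper": 0},
    {"translation": [-0.1,0.6,7],"twist": 0,"gripper": 0},
    {"translation": [-0.1,0.6,7.8],"twist": 0,"gripper": 0},
  ],
)

```text
clock: 12.87
eef_pos: [600.5, 49.3, 17.1]
tcp_rot: [3.131, 0.003, -1.821]
contact_force: [0.2, -0.1, -0.5]
opening: -0.0
```

```bash
python3 go.py 68.5 46 18
```

```text
t 12.87 jigTCP [66.9 25. ] z 17.1 rot [ 3.131e+00  3.000e-03 -1.821e+00] F [ 0.2 -0. ] -0.5 open -0.0
need cm [-2.1  -0.16 -0.08] twist -0.001
```

Request:
arm_command(
  plan=[
    {"translation": [-0.6,-0.2,0],"twist": 0,"gripper": 0},
    {"translation": [-1.2,-0.2,0],"twist": 0,"gripper": 0},
    {"translation": [-1.7,-0.2,0],"twist": 0,"gripper": 0},
    {"translation": [-2,-0.2,0],"twist": 0,"gripper": 0},
    {"translation": [-2.2,-0.2,0],"twist": 0,"gripper": 0},
  ],
)

```text
clock: 13.28
eef_pos: [608.0, 69.3, 17.9]
tcp_rot: [3.132, 0.001, -1.819]
contact_force: [-1.6, -18.3, 2.0]
opening: 0.002
```

```bash
python3 go.py 68.5 46 18;  python3 - <<'E'
from h import *
im=grab_frame('wrist'); cv2.imwrite('pics/w19.png',im)
E
python3 go.py 68.5 46 18
```

```text
t 13.28 jigTCP [69.2 46.3] z 17.9 rot [ 3.132e+00  1.000e-03 -1.819e+00] F [  3.  -18.1] 2.0 open 0.002
need cm [ 0.03  0.07 -0.01] twist 0.001
t 13.33 jigTCP [69.3 46. ] z 18.0 rot [ 3.132e+00  1.000e-03 -1.819e+00] F [  1.3 -11.8] 1.1 open 0.001
need cm [ 0.    0.08 -0.  ] twist 0.001
```

View pics/w19.png

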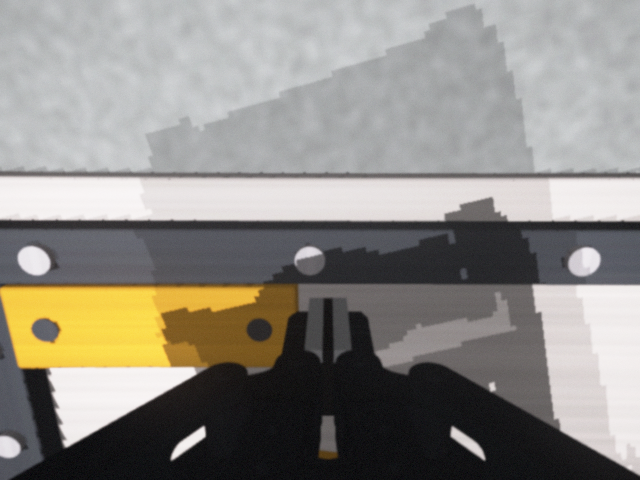

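The bar is firm on the stop at 12–18 N and still flush with the fence. Now I'll retreat right and up, then clear the arm from the top view.

Request:
arm_command(
  plan=[
    {"translation": [0.6,0.1,0],"twist": 0,"gripper": 0},
    {"translation": [2,0.1,0],"twist": 0,"gripper": 0},
    {"translation": [2.5,0.1,-2.5],"twist": 0,"gripper": 0},
    {"translation": [3,0.1,-6],"twist": 0,"gripper": 0},
    {"translation": [4,0.1,-10],"twist": 0,"gripper": 0},
  ],
)

```text
clock: 13.75
eef_pos: [596.7, 29.8, 117.9]
tcp_rot: [3.129, 0.0, -1.819]
contact_force: [0.8, 0.3, -0.1]
opening: 0.001
```

Request:
arm_command(
  plan=[
    {"translation": [3,1,-2],"twist": 0,"gripper": 0},
    {"translation": [6.5,2,-3],"twist": 0,"gripper": 0},
    {"translation": [10,3,-4],"twist": 0,"gripper": 0},
    {"translation": [13.5,4,-4],"twist": 0,"gripper": 0},
    {"translation": [17,5,-4],"twist": 0,"gripper": 0},
  ],
)

```text
clock: 14.17
eef_pos: [506.2, -124.5, 160.0]
tcp_rot: [3.132, 0.0, -1.819]
contact_force: [-0.4, -1.0, -0.4]
opening: -0.002
```

Request:
arm_command(
  plan=[
    {"translation": [3.5,1,0],"twist": 0,"gripper": 0},
    {"translation": [7,2,0],"twist": 0,"gripper": 0},
    {"translation": [10.5,3,0],"twist": 0,"gripper": 0},
    {"translation": [14,4,0],"twist": 0,"gripper": 0},
    {"translation": [17,5,0],"twist": 0,"gripper": 0},
  ],
)

```text
clock: 14.58
eef_pos: [414.6, -279.2, 161.1]
tcp_rot: [3.134, -0.0, -1.819]
contact_force: [2.0, 0.0, -0.1]
opening: 0.0
```

```bash
python3 go.py 0 0 100
python3 - <<'E'
from jig import *
t_=grab_frame('top'); cv2.imwrite('pics/t20.png',cv2.resize(t_[160:350,130:380],None,fx=3.1,fy=3.1,interpolation=cv2.INTER_CUBIC))
for c in contours(t_,(12,110,60),(32,255,255),150,(140,170,370,345)):
    r=rect('top',c,26); print('jig',j(r[0]),r[1:3],'yaw rel',r[3]-yaw, 'world',r[0])
E
```

```text
t 14.58 jigTCP [ -32.4 -339.2] z 161.1 rot [ 3.134 -0.    -1.819] F [1.9 0.5] -0.1 open 0.0
need cm [-33.92  -3.3    6.08] twist 0.0
jig [-15.26440479  34.94600464] (np.float32(57.47746), np.float32(29.443882)) yaw rel -0.1583777598417003 world [523.36413574  79.14588928]
jig [ 68.57150297 105.79964135] (np.float32(99.42072), np.float32(31.30102)) yaw rel -0.003895693210383161 world [622.07965088 127.14530945]
```

View pics/t20.png

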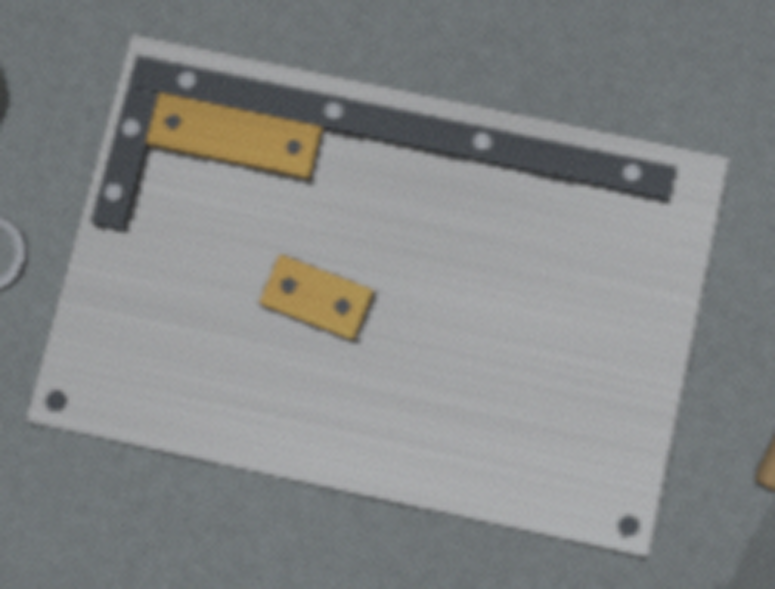

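In the top view the bar sits square in the corner at crop (235,137): measured (68.6, 105.8) mm against the expected (69, 105), 0.2° off. The short bar is unmoved at (318,298). Handing in.

```bash
python3 -c "
from rig import job,sense
print(sense()['clock'],sense()['contact_force'].round(1)); print(job.sign_off())"
```

```text
14.6333 [-3.  -2.3  0.4]
the job is handed in; nothing more can be done
None
```

The longer brass bar now sits square in the corner, and I handed the job in at 14.6 s of the 42 s allowed. I slid it flat to the back fence with two spread fingertips, pushed it along the fence to the side stop, then pressed it again on both sides.

**Last checks:**
- **Position:** in the jig's frame the bar's centre measured (68.6, 105.8) mm, against (69, 105) when seated. It was 0.2° off square, and I saw no gap at the fence or the stop in the close wrist views.
- **Contact:** the final presses were about 13 N on the fence, with no further movement, and 18 N on the stop. After that last stop nudge I checked the fence edge only by camera.
- **Short bar:** it measured within 0.3 mm of where it started.
- **Other objects:** I never went near the purple and red bars.
- **Robot:** the gripper was clear of everything at hand-in. The wrist force then read about 4 N with nothing in contact, which I took as sensor noise or motion.

**Disagreements:**
- **During the slide:** the bar twisted by a few millimetres at one end twice. I fixed this by moving the push line and by the final presses.
- **Calibration:** the plate measured about 0.8% small in the top camera, and the strip edges read 2–3 mm off their nominal positions, roughly in line with the calibration error.

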